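Wind the kinetic ornament and hold its starfish arm level over the spindle

TASK

First wind up the ornament: turn the key on its base clockwise, in as many part turns as it takes, until it comes to its stop. Then take the long sculpture arm by its hub, the block at its balance point, and lift it without tipping it, leaving the other things on the table where they are. Finish while still holding it level and still, its hub centred over the base's spindle about 4 cm above the tip and touching nothing but your gripper; it does not matter which way the starfish points.

Things in the scene. Friction and masses are not known exactly. Their poses are not given: they have to be found in the camera images.
- base: the ornament's wind-up base, fixed to the table: a dark wooden box 210 (x) x 100 (y) x 45 (z) mm with a steel top. It stands to the robot's left or right. Origin: centre of its underside; z up. The spindle stands 50 mm along its +x from the middle (the end away from the robot, roughly), the key 50 mm along its -x
- spindle_tip (a point): the top of the spindle, 90 mm above the table: an upright steel pin 8 mm thick rising from a ribbed collar 28 mm across; axes as the base's
- key (a joint): turn of the winding key about its upright axis, rad: it grows clockwise seen from above, starts at 0 to 0.7 and has a hard stop at 3.2 (fully wound; anything over 2.9 is as good). A spring resists (at most 0.06 N m in all, friction included), but the key stays where it is left
- key_grip (a point): the middle of the key's wing, on its turning axis, 74 mm above the table. The wing is an upright steel plate, 46 mm long with rounded ends, 9 mm thick, 28 mm high (from 60 to 88 mm above the table). The point turns with the key: its x axis runs along the wing, its y axis across it. At key 0 the wing lies along the base's x axis
- sculpture_arm: the loose sculpture arm, all steel, about 0.42 kg, lying flat on the table, 324 mm long: a starfish casting (90 mm across, 28 mm high) centred 78 mm along its -x from the hub, and a thin bar (10 mm wide, 12 mm high, 15 to 27 mm above the underside) running along its x to a small upright cylinder (22 mm across, 30 mm high) 190 mm along its +x. Origin: centre of the hub's underside; x along the bar, z up. The balance point is at the hub, not at mid-length
- hub (a point): the centre of the hub, 20 mm above the arm's underside: a block 32 mm along the bar, 26 mm across it and 40 mm high with a dark bore mark in its top, the balance point of the sculpture arm; axes as the arm's. Grip it across its 26 mm
- small_star: a small loose silver starfish ornament, 64 mm across, 20 mm high, near the robot between the base and the sculpture arm; origin: centre of its underside. A bystander, not part of the job
- candle: a short green glass candle holder, 50 mm across, 34 mm high; origin: centre of its underside. A bystander
- remote: a black remote control, 150 x 42 x 18 mm; origin: centre of its underside. A bystander
- coaster: a round cork coaster, 96 mm across, 9 mm thick; origin: centre of its underside. A bystander
- mug: a white mug, 80 mm across, 90 mm high; origin: centre of its underside. A bystander
- glasses_case: a blue spectacle case, 60 x 160 x 34 mm; origin: centre of its underside. A bystander
Things that resemble listed ones, but are neither listed nor needed, are in the scene too. Leave any orange or pink look-alike of the base alone.

How it is judged:
On the way, in this order (a step that is already met when the one before it is completed fails the run):
1. the key is wound to its stop while the sculpture arm still lies on the table (value of joint key above 2.9 rad and height (world z) of sculpture_arm below 0.01 m), for 0.2 s.
2. the sculpture arm is held by its hub above the spindle (z of sculpture_arm in the frame of spindle_tip between 0.012 and 0.08 m and horizontal distance between hub and spindle_tip below 0.015 m and contact force between sculpture_arm and the fingers above 1 N and distance between the grasp point and hub below 0.035 m), for 0.2 s.
At the end, for the whole second after the job is handed in: Key over 2.9 rad; the sculpture arm gripped by its hub (grasp point within 35 mm of the hub's centre), level within 0.12 rad, still, clear of the base, hub within 15 mm of the spindle's axis and its underside 12 to 80 mm above the spindle's tip (all of step 2 and value of joint key above 2.9 rad and angle between sculpture_arm's own z axis and vertical below 0.12 rad and linear speed of sculpture_arm below 0.03 m/s and angular speed of sculpture_arm below 0.2 rad/s and contact force between sculpture_arm and base below 0.1 N); the arm keeps its last pose, push and grip.
It fails at once if the sculpture arm is tipped by more than about 20 degrees (angle between sculpture_arm's own z axis and vertical above 0.35 rad).
It fails at once if a bystander is moved by more than 3 cm or knocked over (distance of any of small_star, candle, remote, coaster, mug, glasses_case from where it was at the start of the episode above 0.03 m or angle between any of small_star, candle, remote, coaster, mug, glasses_case's own z axis and vertical above 0.5 rad).
It also fails if it takes over 72 s, if anything falls off the work surface, if the arm or the gripper's body presses on something with over 40 N, if the wrist force passes 120 N, or if a joint passes its speed limit or range.

ROBOT

A 7-joint arm with a two-finger parallel gripper is mounted at the origin on the work surface. World frame = base frame: x ahead of the robot, y to its left, z up, the work surface at z = 0. Lengths are in m, angles in rad, forces in N, time in s.
With the tool pointing down it reaches from about 0.425 to 0.925 m from the base axis. Payload 6.8 kg.
Tool frame: the origin (TCP) lies midway between the tips of the shut fingers; the grasp point (between the pads) lies 19 mm behind it; z points along the fingers, x is the direction in which the jaws open and shut, and the axes are right-handed (so a half turn about z gives the same grasp; the last joint's range is limited). The gripper opens to 88 mm and grips with 3 to 60 N. Pads are 20 mm wide; open, the fingers measure 115 mm over their backs; the gripper's body (75 mm by 178 mm) begins 61 mm behind the grasp point.
Start: joints at [-1.266, 0.477, 0.022, 1.555, -0.011, 1.109, -0.083], TCP at [0.271, 0.618, 0.223] pointing down, gripper open.
Joint ranges: [-2.96, 2.96], [-0.34, 2.1], [-1.41, 1.46], [0.24, 2.44], [-1.37, 4.51], [0.17, 1.92], [-2.96, 2.96]. Speed limits (rad/s): [2.39, 2.39, 3.14, 3.14, 3.14, 3.14, 3.14].

INTERFACE

Orientations are given as a unit quaternion [w, x, y, z].
In Python, from bench import ctrl gives the robot as it stands. Calls block until the motion is done:
- ctrl.movep(position, orientation): joint-space move of the TCP to a pose.
- ctrl.line_to(position, rate=0.15, ori=None): straight line of the TCP; ori=None keeps the orientation; rate is the mean speed in m/s.
- ctrl.move_joints(angles): joint-space move.
- ctrl.grip(opening, newtons=None): opening from 0.0 (shut) to 1.0 (fully open); newtons is the grip in N (None keeps the last); returns when the fingers have stopped.
- ctrl.dwell(seconds).
- ctrl.inverse_kinematics(position, orientation): joint angles nearest the present ones, or None.
- ctrl.get_state(): the state.
- ctrl.grab_frame(name): name is "scene" or "side" or "wrist"; returns a dict with "color" (420x560x3 uint8, blue, green, red), "fovy" (degrees; the focal length in pixels is half the picture's height over the tangent of half this angle, whatever the lens; pixels are square), "cx", "cy" (the principal point, pixels), "dist" ([k1, k2, p1, p2, k3] as OpenCV has them; the pictures are not rectified), "origin" and "rotation" of the camera in the world. Camera axes: x right, y up, looking along -z (the intrinsics and any distortion apply to the point x, -y, -z); pixel columns grow to the right and rows downward; lengths in m; the calibration is good to about 2 mm. A picture is of the moment at which its call begins. There is no depth.
A pose or a line that the arm cannot do raises ctrl.IKError and nothing moves.
- ctrl.job_done(): hands the job in, once; it reports no verdict.
Trained networks look in a picture, given as the dict that the camera call returned (one of the last four; its "shot" number tells which), for a name from the list of things; names that differ only in an ending like _2 or _b are one class to them, and where a whole thing is asked for, a point or a joint stands for the part that bears it (a point fixed in the world has none). Each returns a list of dicts, best first, with "confidence" (0 to 1); they miss things now and then, are a little off and sometimes report something else, mostly with a low value. They report only what shows in the picture. A call takes as long as a camera call. They do not tell look-alikes from the thing itself.
- ctrl.look_for(picture, name): "location" ([column, row] in pixels, amid what is visible of it).
- ctrl.masks_of(picture, name): "region" (420x560 bool, what is visible of it) and "location" ([column, row] in pixels, amid what is visible of it).
The state is a dict: "t": time; "joints": joint angles; "qvel": joint speeds; "effort": joint torques, N m; "tool_pos": TCP position; "orientation": TCP orientation; "contact_force": force on the tool from outside, world axes, zero at the start; "moment": the same for the moment, N m; "opening": opening from 0.0 (shut) to 1.0 (fully open).
Only numpy, scipy, OpenCV 4.12 (cv2) and the standard library are available. Lean on these libraries where they do the work, as an engineer would, in place of code of your own. Each camera call takes 0.05 s, during which the arm holds its last target.

## Working session

There is one attempt and no reset: what is moved stays moved. The work goes in short steps, each a Python script; the robot and the scene stay as the last script left them, time stands still between calls to the robot, and variables do not carry over. Pictures are saved under pics/ and viewed, and the job is handed in when it is done.

```bash
ls; mkdir -p pics; python3 - <<'E'
from bench import ctrl
import cv2,numpy as np
s=ctrl.get_state();print(s)
for n in ["scene","side","wrist"]:
    f=ctrl.grab_frame(n);cv2.imwrite(f"pics/{n}0.png",f["color"])
    print(n,{k:(np.round(v,4).tolist() if not isinstance(v,(str,int)) else v) for k,v in f.items() if k!="color"})
    for o in ["base","sculpture_arm","small_star","key_grip","hub","candle","remote","coaster","mug","glasses_case"]:
        print(o,[(np.round(d["location"]).tolist(),round(d["confidence"],2)) for d in ctrl.look_for(f,o)])
print(ctrl.get_state()["t"])
E
```

```text
pics
{'t': 0.0, 'joints': array([-1.26609636,  0.47777343,  0.02234382,  1.55641243, -0.01152538,
        1.10930976, -0.08312171]), 'qvel': array([-7.96374582e-04,  1.24657234e-03, -4.92319330e-04,  7.65934070e-05,
       -1.48389630e-03,  2.97104672e-04,  2.16339726e-05]), 'effort': array([-3.49465990e-04, -5.82852280e+01,  1.53474871e+00, -2.72607940e+01,
       -5.43112401e-02,  1.69267593e-02,  1.71750298e-04]), 'tool_pos': array([0.27056549, 0.61775707, 0.22171616]), 'orientation': array([ 5.30743570e-04,  8.37014932e-01,  5.47179328e-01, -7.11359731e-04]), 'contact_force': array([-0.1257235 ,  0.12543484, -0.26254085]), 'moment': array([-0.01348782, -0.03478365, -0.03018316]), 'opening': 0.9979893593607548}
scene {'fovy': 49.3376, 'cx': 282.6587, 'cy': 213.5015, 'dist': [-0.0832, 0.0, 0.0, 0.0, 0.0], 'origin': [1.4055, 0.0635, 0.9128], 'rotation': [0.6173, 0.2879, 0.3037, 0.6662], 'shot': 1}
base [([202.0, 185.0], 0.9), ([196.0, 257.0], 0.61), ([366.0, 201.0], 0.61), ([354.0, 263.0], 0.29)]
sculpture_arm [([353.0, 258.0], 0.91), ([129.0, 215.0], 0.69)]
small_star [([279.0, 229
[... 642 characters left out ...]
0], 0.74)]
key_grip [([189.0, 186.0], 0.66), ([245.0, 300.0], 0.44), ([333.0, 243.0], 0.42)]
hub [([273.0, 182.0], 0.81)]
candle [([344.0, 257.0], 0.56), ([320.0, 203.0], 0.45)]
remote [([196.0, 161.0], 0.85)]
coaster [([343.0, 334.0], 0.97)]
mug [([400.0, 320.0], 0.85)]
glasses_case [([245.0, 139.0], 0.65)]
wrist {'fovy': 66.0976, 'cx': 277.9325, 'cy': 204.411, 'dist': [0.0037, 0.0, 0.0, 0.0, 0.0], 'origin': [0.1932, 0.6509, 0.3854], 'rotation': [0.827, -0.1296, -0.0841, 0.5406], 'shot': 3}
base [([25.0, 256.0], 0.96)]
sculpture_arm []
small_star []
key_grip []
hub [([224.0, 264.0], 0.43)]
candle []
remote [([224.0, 266.0], 0.84)]
coaster []
mug []
glasses_case [([297.0, 385.0], 0.76)]
1.65
```

View pics/scene0.png

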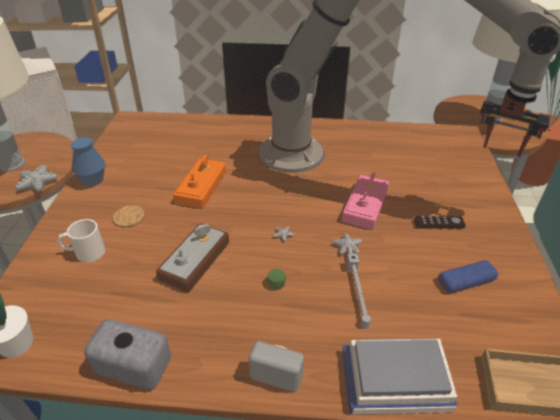

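View pics/side0.png

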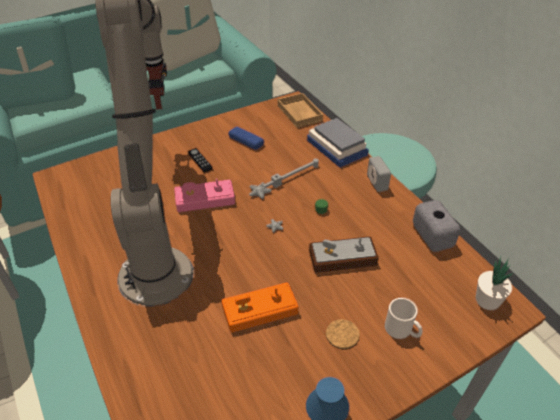

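View pics/wrist0.png

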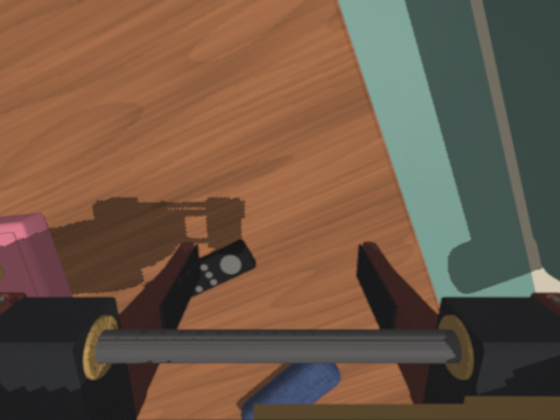

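The dark wooden box with a steel top at scene (194,257) / side (344,254) matches the base. The look-alikes are orange at scene (202,185) and pink at scene (366,201). The loose arm's hub is at scene (353,256), and small_star is at (283,233).

```bash
cat > h.py <<'E'
from bench import ctrl
import cv2,numpy as np
from scipy.spatial.transform import Rotation as R
def cam(f):
    H=f["color"].shape[0];fl=H/2/np.tan(np.radians(f["fovy"])/2)
    K=np.array([[fl,0,f["cx"]],[0,fl,f["cy"]],[0,0,1.]])
    q=np.asarray(f["rotation"],float)
    Rm=R.from_quat([q[1],q[2],q[3],q[0]]).as_matrix() if q.size==4 else q
    return K,np.array(f["dist"],float),Rm@np.diag([1,-1,-1]),np.array(f["origin"],float)
def ray(f,px):
    K,d,Rc,o=cam(f);u=cv2.undistortPoints(np.array([[px]],float),K,d)[0,0]
    v=Rc@np.array([u[0],u[1],1]);return o,v/np.linalg.norm(v)
def onz(f,px,z):
    o,v=ray(f,px);return o+v*(z-o[2])/v[2]
def proj(f,P):
    K,d,Rc,o=cam(f);P=np.atleast_2d(P)
    return cv2.projectPoints(P.astype(float),cv2.Rodrigues(Rc.T)[0],-Rc.T@o,K,d)[0][:,0]
def tri(fs,pxs):
    A=0;b=0
    for f,p in zip(fs,pxs):
        o,v=ray(f,p);M=np.eye(3)-np.outer(v,v);A=A+M;b=b+M@o
    return np.linalg.solve(A,b)
def down(th):
    # tool z down, tool x at world yaw th ; quat wxyz
    m=np.array([[np.cos(th),np.sin(th),0],[np.sin(th),-np.cos(th),0],[0,0,-1]])
    q=R.from_matrix(m).as_quat();return np.array([q[3],q[0],q[1],q[2]])
E
python3 - <<'E'
from h import *
fs=ctrl.grab_frame("scene");fd=ctrl.grab_frame("side")
for n,a,b,z in [("base",(196,257),(344,254),.045),("hub",(353,257),(274,182),.04),("star",(283,233),(275,226),.01),("candle",(277,278),(321,206),.02),("armend",(365,320),(317,164),.03),("starfish",(347,242),(260,190),.02)]:
    print(n,tri([fs,fd],[a,b]).round(3),onz(fs,a,z).round(3),onz(fd,b,z).round(3))
I=fs["color"][210:300,140:300];J=fd["color"][220:280,290:390]
cv2.imwrite("pics/crop1.png",np.vstack([cv2.resize(I,(800,450)),cv2.resize(J,(800,480))])[:930:1][::1][:, :] if 0 else cv2.resize(I,(800,450)))
s=ctrl.get_state();f=ctrl.grab_frame("wrist");K,d,Rc,o=cam(f)
q=s["orientation"];Rt=R.from_quat([q[1],q[2],q[3],q[0]]).as_matrix()
print("cam in tool",Rt.T@(o-s["tool_pos"]),(Rt.T@Rc).round(3))
E
```

```text
base [ 0.562 -0.229  0.016] [ 0.587 -0.217  0.045] [ 0.547 -0.252  0.045]
hub [0.535 0.195 0.022] [0.548 0.196 0.04 ] [0.525 0.17  0.04 ]
star [0.435 0.001 0.006] [0.438 0.002 0.01 ] [ 0.433 -0.005  0.01 ]
candle [ 0.62  -0.002  0.018] [ 0.62 -0.    0.02] [ 0.619 -0.006  0.02 ]
armend [0.737 0.215 0.015] [0.744 0.217 0.03 ] [0.727 0.193 0.03 ]
starfish [0.471 0.183 0.017] [0.471 0.185 0.02 ] [0.47  0.176 0.02 ]
cam in tool [-0.00130387 -0.08415348 -0.16275935] [[ 1.     0.    -0.001]
 [ 0.     0.952  0.305]
 [ 0.001 -0.305  0.952]]
```

View pics/crop1.png

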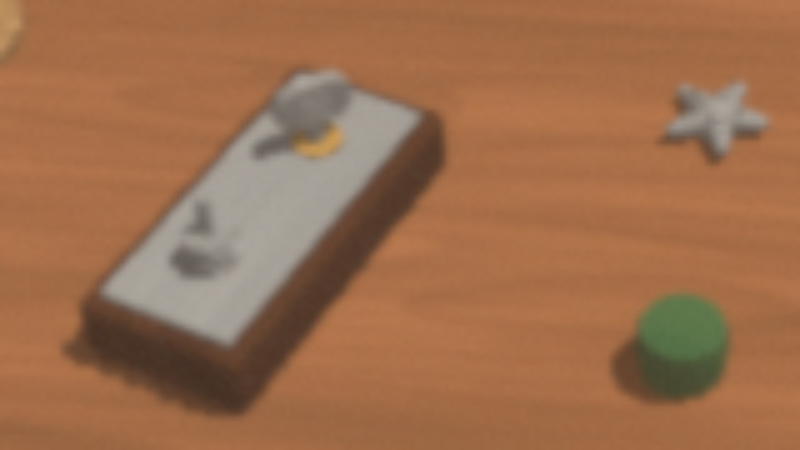

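The crop confirms it: dark wood, steel top, a winged key at scene (202,230) and the spindle at (181,260). I'll look at it next with the wrist camera.

```bash
python3 - <<'E'
from h import *
print(ctrl.get_state()["t"])
for th in np.linspace(-np.pi,np.pi,13):
    q=ctrl.inverse_kinematics([.565,-.23,.27],down(th)); print(round(th,2),None if q is None else q.round(2))
q=ctrl.inverse_kinematics([.565,-.23,.27],down(0.0))
s=ctrl.get_state()
ctrl.line_to([.271,.618,.30],rate=.2)
ctrl.movep([.555,-.215,.28],down(1.2))
f=ctrl.grab_frame("wrist");cv2.imwrite("pics/w1.png",f["color"])
import pickle;pickle.dump(f,open("w1.pkl","wb"))
s=ctrl.get_state();print(s["t"],s["joints"].round(2),s["tool_pos"])
for o in ["base","key_grip"]:
    for d in ctrl.masks_of(f,o): print(o,d["location"],d["confidence"],d["region"].sum())
E
```

```text
1.8
-3.14 [-0.54  0.64  1.28  1.71 -0.64  1.28 -2.26]
-2.62 [-0.54  0.64  1.28  1.71 -0.64  1.28 -1.74]
-2.09 [-0.54  0.64  1.28  1.71 -0.64  1.28 -1.21]
-1.57 [-0.41  0.47  0.98  1.71 -0.42  1.19 -0.89]
-1.05 [-0.42  0.47  0.99  1.71 -0.42  1.19 -0.37]
-0.52 [-0.41  0.47  0.98  1.71 -0.42  1.19  0.15]
0.0 [-0.4   0.47  0.97  1.71 -0.41  1.19  0.67]
0.52 [-0.41  0.47  0.98  1.71 -0.42  1.19  1.2 ]
1.05 [-0.38  0.45  0.92  1.71 -0.38  1.18  1.69]
1.57 [-0.33  0.42  0.84  1.7  -0.34  1.17  2.17]
2.09 [-0.33  0.42  0.84  1.7  -0.34  1.17  2.7 ]
2.62 [ 1.09  0.59 -1.18  1.61  0.56  1.33  2.44]
3.14 [-0.54  0.64  1.28  1.71 -0.64  1.28 -2.26]
5.4667 [-0.42  0.41  0.93  1.73 -0.35  1.18  1.8 ] [ 0.5553895  -0.21421345  0.27987702]
base [264.1, 168.1] 0.75 12496
base [126.8, 11.7] 0.65 2012
key_grip [263.8, 142.7] 0.63 336
```

View pics/w1.png

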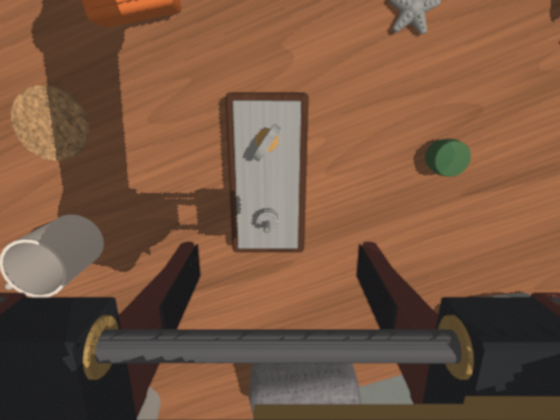

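```bash
python3 - <<'E'
import cv2
I=cv2.imread("pics/w1.png")[85:260,200:330];cv2.imwrite("pics/w1c.png",cv2.resize(I,(442,595),interpolation=cv2.INTER_CUBIC))
E
```

```text
(no output)
```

View pics/w1c.png

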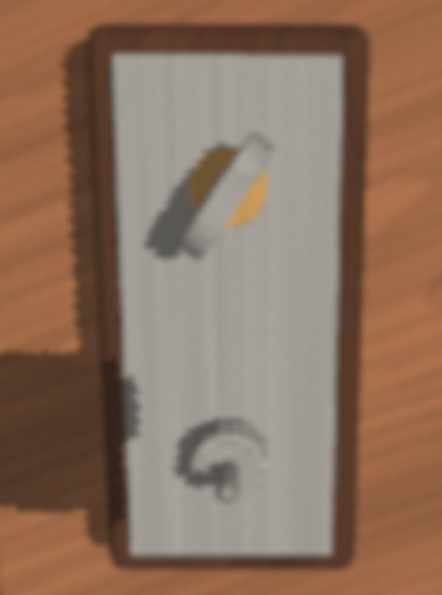

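```bash
cat > b.py <<'E'
from h import *
import pickle
f=pickle.load(open("w1.pkl","rb"))
c=lambda p:(200+p[0]/3.4,85+p[1]/3.4)
P=np.array([onz(f,c(p),.045) for p in [(111,53),(343,53),(333,555),(130,555)]])
C=P.mean(0);ax=(P[2]+P[3]-P[0]-P[1]);yaw=np.arctan2(ax[1],ax[0])
print(P.round(4),C.round(4),"yaw",yaw,"len",np.linalg.norm(ax)/2,np.linalg.norm(P[1]-P[0]),np.linalg.norm(P[2]-P[3]))
u=np.array([np.cos(yaw),np.sin(yaw),0])
K=C-.05*u;S=C+.05*u
print("key",K,"spindle",S)
print("spindle tip from px",onz(f,c((228,472)),.09))
print("wing mid px",onz(f,c((229,196)),.086), [onz(f,c(p),.088) for p in [(190,248),(262,140)]])
D=cv2.resize(f["color"],None,fx=3,fy=3,interpolation=cv2.INTER_CUBIC)
def dr(p,col):
    q=proj(f,p)[0];cv2.circle(D,tuple(int(round(v*3+1)) for v in q),3,col,-1)
v=np.array([-u[1],u[0],0])
for a in(-.105,.105):
  for b in (-.05,.05):
    dr(C+a*u+b*v,(0,255,0));dr(C+a*u+b*v+[0,0,-.045],(255,0,0))
dr([S[0],S[1],.09],(0,0,255));dr([S[0],S[1],.045],(0,255,255))
for k in (0,.3,.5,.7):
  d=np.array([np.cos(yaw-k),np.sin(yaw-k),0])
  for e in (-.023,.023): dr([K[0]+d[0]*e,K[1]+d[1]*e,.088],(255,0,int(k*350)))
cv2.imwrite("pics/w1d.png",D[240:790,580:1000])
E
python3 b.py
```

```text
[[ 0.4568 -0.2347  0.045 ]
 [ 0.4857 -0.1601  0.045 ]
 [ 0.663  -0.2286  0.045 ]
 [ 0.6338 -0.3039  0.045 ]] [ 0.5598 -0.2318  0.045 ] yaw -0.37066534625013864 len 0.19005288408649276 0.08000025727327237 0.08074912942263715
key [ 0.51321872 -0.21367858  0.045     ] spindle [ 0.60642737 -0.24990214  0.045     ]
spindle tip from px [ 0.59938113 -0.24655034  0.09      ]
wing mid px [ 0.51264101 -0.21172108  0.086     ] [array([ 0.52336992, -0.22955126,  0.088     ]), array([ 0.49999081, -0.19542061,  0.088     ])]
```

View pics/w1d.png

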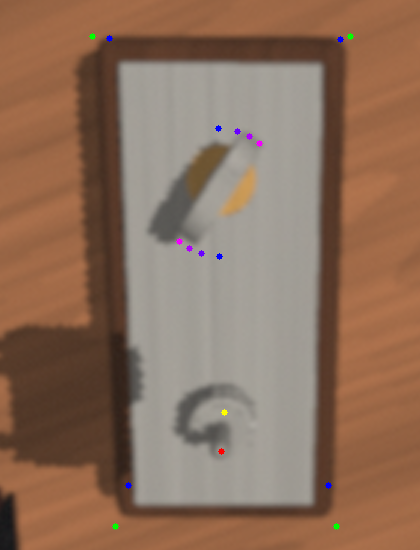

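The wing model fits at key ≈ 0.6, with the steel top at 190x80 and the base yaw at -0.37. Grip the key across its wing (jaw yaw 0.60) and turn it clockwise with joint 7.

```bash
python3 - <<'E'
from h import *
K=[.5127,-.2130]
ctrl.movep([*K,.14],down(0.60))
ctrl.line_to([*K,.058],rate=.06)
s=ctrl.get_state();print(s["t"],s["tool_pos"],s["contact_force"],s["joints"].round(2))
f=ctrl.grab_frame("wrist");cv2.imwrite("pics/w2.png",f["color"])
ctrl.grip(0.0,20)
s=ctrl.get_state();print(s["t"],s["opening"]*88,s["tool_pos"],s["contact_force"],s["moment"])
f=ctrl.grab_frame("wrist");cv2.imwrite("pics/w3.png",f["color"])
E
python3 -c "
import cv2,numpy as np
cv2.imwrite('pics/w23.png',cv2.resize(np.hstack([cv2.imread('pics/w2.png'),cv2.imread('pics/w3.png')]),(800,300)))"
```

```text
7.725 [ 0.51296851 -0.21311845  0.05833978] [-0.38423112 -0.15554611  0.21025923] [-0.32  0.65  0.82  2.01 -0.69  0.78  1.52]
8.9583 8.866059802747722 [ 0.51336197 -0.21257147  0.0580543 ] [2.55709676 1.93830642 0.26255055] [ 0.25133573 -0.45238115 -0.07580771]
```

View pics/w23.png

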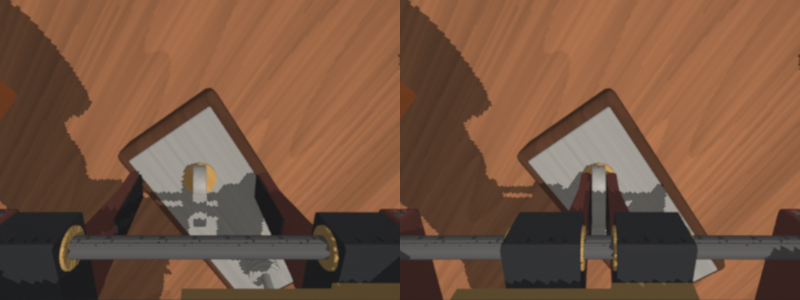

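Gripped at 8.9 mm across, well aligned (about 3 N of side load). Now the turn.

```bash
python3 - <<'E'
from h import *
q0=ctrl.get_state()["joints"].copy()
for d in [.5,1,1.5,2,2.3,2.45,2.55,2.62,2.68,2.74]:
    q=q0.copy();q[6]-=d;ctrl.move_joints(q)
    s=ctrl.get_state();o=s["orientation"]
    print(round(s["t"],2),d,"q7d",round(q0[6]-s["joints"][6],3),"yaw",round(2*np.arctan2(o[2],o[1]),3),s["contact_force"].round(1),"mz",s["moment"][2].round(3),"e7",s["effort"][6].round(3),round(s["opening"]*88,2))
    if d>2.4 and abs(s["effort"][6])>.6: break
f=ctrl.grab_frame("wrist");cv2.imwrite("pics/w4.png",f["color"])
E
```

```text
9.56 0.5 q7d 0.497 yaw 0.103 [ 1.3  0.7 -1.9] mz -0.009 e7 -0.129 9.3
10.11 1 q7d 0.996 yaw -0.396 [1.2 0.7 0.2] mz -0.007 e7 -0.117 8.59
10.66 1.5 q7d 1.496 yaw -0.895 [ 1.3  0.3 -0.8] mz 0.009 e7 -0.117 8.77
11.21 2 q7d 1.995 yaw -1.395 [ 0.8  0.9 -0.7] mz 0.011 e7 -0.119 9.13
11.6 2.3 q7d 2.294 yaw 4.589 [ 1.2  0.8 -0. ] mz -0.024 e7 -0.246 8.98
11.87 2.45 q7d 2.443 yaw 4.44 [ 1.3  1.9 -0.1] mz -0.014 e7 -0.405 8.64
12.12 2.55 q7d 2.544 yaw 4.34 [1.4 1.5 0.6] mz -0.017 e7 -0.297 8.72
12.37 2.62 q7d 2.615 yaw 4.269 [1.4 1.4 1. ] mz 0.25 e7 -0.42 9.23
12.62 2.68 q7d 2.676 yaw 4.208 [0.3 1.3 0.5] mz 0.467 e7 -0.645 9.83
```

View pics/w4.png

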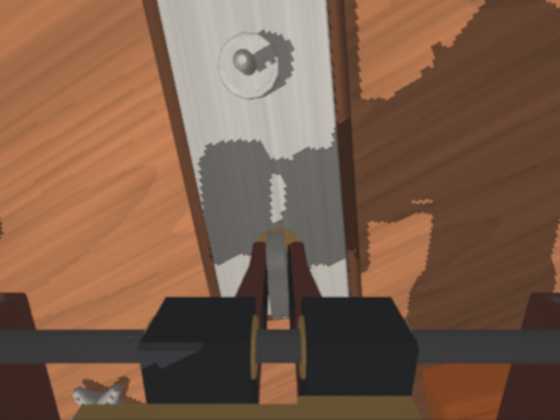

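The end stop is reached: the moment jumps at about 2.6 rad of turn. Release, rise, check the key, then look at the sculpture arm.

```bash
python3 - <<'E'
from h import *
import pickle
f0=ctrl.grab_frame("wrist")
K=ctrl.get_state()["tool_pos"]
ctrl.grip(0.6)
ctrl.line_to([K[0],K[1],.16],rate=.15)
f1=ctrl.grab_frame("wrist");cv2.imwrite("pics/w5.png",f1["color"])
s=ctrl.get_state();print(s["t"])
ctrl.line_to([K[0],K[1],.28],rate=.2)
f1b=ctrl.grab_frame("wrist");cv2.imwrite("pics/w5b.png",f1b["color"])
# arm
for th in (.2,1.6,-1.5):
    print(th,ctrl.inverse_kinematics([.55,.19,.28],down(th)))
ctrl.movep([.55,.19,.28],down(-1.45))
f2=ctrl.grab_frame("wrist");cv2.imwrite("pics/w6.png",f2["color"])
print(ctrl.get_state()["t"],ctrl.get_state()["joints"].round(2))
for o in ["sculpture_arm","hub","small_star"]:
    for d in ctrl.masks_of(f2,o): print(o,d["location"],d["confidence"],d["region"].sum())
pickle.dump((f0,f1,f1b,f2),open("w2.pkl","wb"))
E
```

```text
14.4167
0.2 [-1.1365134   0.37366099  0.91991164  1.75895994 -0.32106101  1.16863287
  0.07807541]
1.6 [ 0.29964319  0.43657915 -0.98501405  1.66761505  0.38109547  1.24477717
  0.83318561]
-1.5 [-1.25329134  0.46011984  1.1287555   1.76423583 -0.44447113  1.20396426
 -1.4992748 ]
16.7667 [-1.25  0.46  1.14  1.76 -0.45  1.21 -1.45]
sculpture_arm [268.6, 172.7] 0.6 3750
hub [268.8, 173.4] 0.83 3688
small_star [397.4, 256.9] 0.85 716
```

View pics/w5.png

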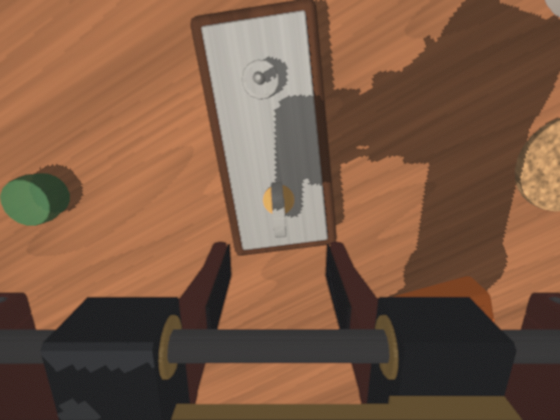

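View pics/w5b.png

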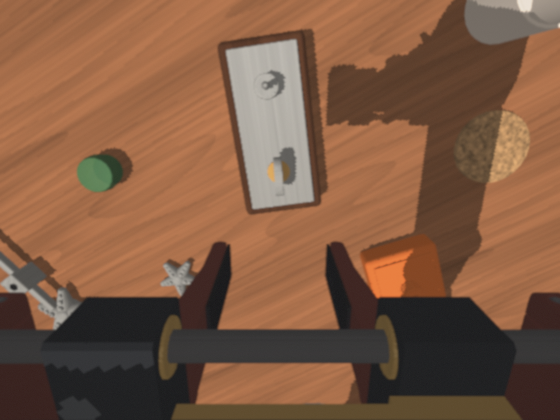

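View pics/w6.png

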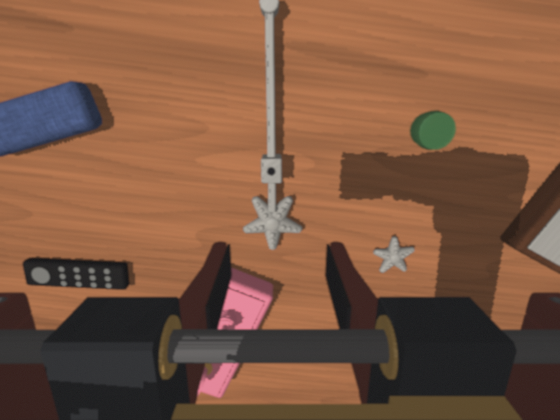

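Wing seen in w5 from (275,185) to (280,230), lying along the base's axis. The arm's hub top with its bore is at (271,170), the bar runs up to (269,3), and the starfish is at (272,222).

```bash
python3 - <<'E'
from h import *
import pickle
f0,f1,f1b,f2=pickle.load(open("w2.pkl","rb"))
a=cv2.resize(f1["color"][40:250,190:340],None,fx=2.8,fy=2.8,interpolation=cv2.INTER_CUBIC)
b=cv2.resize(f2["color"][0:250,235:310],None,fx=2.352,fy=2.352,interpolation=cv2.INTER_CUBIC)
c=cv2.resize(f2["color"][150:190,250:290],(200,200),interpolation=cv2.INTER_CUBIC)
H=590
pad=lambda x:cv2.copyMakeBorder(x,0,H-x.shape[0],0,3,cv2.BORDER_CONSTANT)
o=np.hstack([pad(a),pad(b),pad(c)]);print(o.shape,a.shape,b.shape);cv2.imwrite("pics/c3.png",o)
E
```

```text
(590, 805, 3) (588, 420, 3) (588, 176, 3)
```

View pics/c3.png

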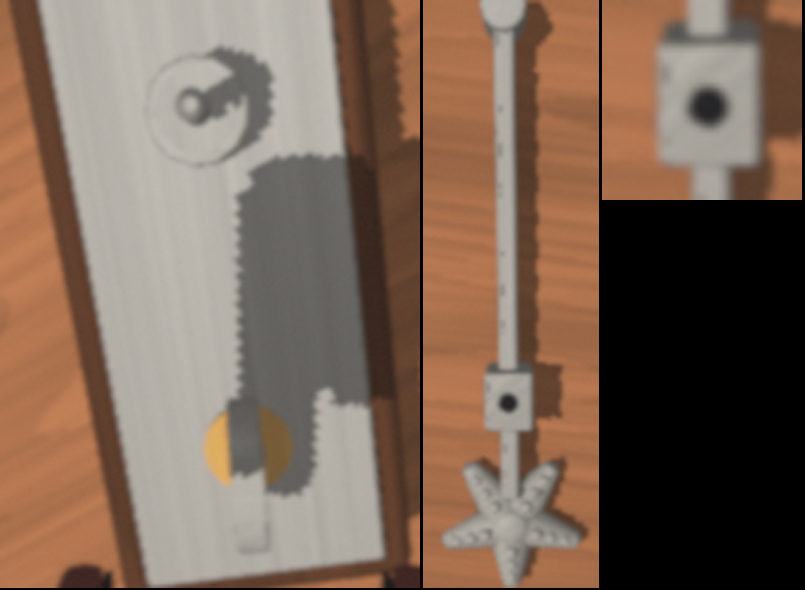

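```bash
python3 - <<'E'
from h import *
import pickle
f0,f1,f1b,f2=pickle.load(open("w2.pkl","rb"));fw=pickle.load(open("w1.pkl","rb"))
a=lambda p:(190+p[0]/2.8,40+p[1]/2.8)
A=onz(f1,a((243,402)),.088);B=onz(f1,a((255,550)),.088)
print("wing",A,B,"mid",(A+B)/2,"yaw",np.arctan2(*(A-B)[1::-1]),"L",np.linalg.norm(A-B))
t1=a((192,102));t2=(264.5,85)
c=lambda p:(200+p[0]/3.4,85+p[1]/3.4);t0=c((228,470))
print("tip z.09",onz(f1,t1,.09),onz(f1b,t2,.09),onz(fw,t0,.09))
print("tri",tri([f1,fw],[t1,t0]),tri([f0,f1,fw],[(243.5,60),t1,t0]),onz(f0,(243.5,60),.09))
E1=onz(f2,(270.1,42.5),.027);E2=onz(f2,(271.3,144.6),.027);h=onz(f2,(271.2,171.4),.04)
print("hub",h,"bar yaw",np.arctan2(*(E1-E2)[1::-1]), "star",onz(f2,(272.3,224.5),.028),"end",onz(f2,(269,2.5),.036))
E
```

```text
wing [ 0.5352422  -0.22521415  0.088     ] [ 0.49626918 -0.20728911  0.088     ] mid [ 0.51575569 -0.21625163  0.088     ] yaw -0.43108466678576574 L 0.04289758912653768
tip z.09 [ 0.60601777 -0.2508179   0.09      ] [ 0.60599219 -0.24998953  0.09      ] [ 0.59869721 -0.24627736  0.09      ]
tri [ 0.60810909 -0.25064995  0.06339536] [ 0.60848759 -0.25032584  0.06367432] [ 0.60554213 -0.25053207  0.09      ]
hub [0.54826971 0.1947587  0.04      ] bar yaw 0.12311297605650251 star [0.471993   0.18494049 0.028     ] end [0.73508193 0.21812215 0.036     ]
```

Everything agrees: key ≈ 3.2, spindle at (0.606,-0.250), hub at (0.548,0.195) with yaw 0.125. Next, grasp the hub.

```bash
python3 - <<'E'
from h import *
fs=ctrl.grab_frame("scene");fd=ctrl.grab_frame("side")
print("greybox",tri([fs,fd],[(125,338),(439,214)]),"books",tri([fs,fd],[(402,358),(340,133)]))
th=.125-np.pi/2
ctrl.line_to([.5483,.1948,.10],rate=.15,ori=down(th))
ctrl.line_to([.5483,.1948,.009],rate=.06)
s=ctrl.get_state();print(s["t"],s["tool_pos"],s["contact_force"])
f=ctrl.grab_frame("wrist");cv2.imwrite("pics/w7.png",f["color"])
ctrl.grip(0.0,40)
s=ctrl.get_state();print(s["t"],s["tool_pos"],s["contact_force"],s["moment"],s["opening"]*88)
f=ctrl.grab_frame("wrist");cv2.imwrite("pics/w8.png",f["color"])
cv2.imwrite('pics/w78.png',cv2.resize(np.hstack([cv2.imread('pics/w7.png'),cv2.imread('pics/w8.png')]),(800,300)))
E
```

```text
greybox [ 0.88700812 -0.30003939  0.10181382] books [0.87813239 0.27384584 0.07980005]
20.0333 [0.54850838 0.19487097 0.00931515] [ 0.37931909 -0.95481224  0.13239101]
20.6167 [0.54829528 0.1952611  0.00906124] [-0.8933613   2.07826003  0.87735593] [ 0.31446613  0.20993698 -0.05083193] 25.48318646414395
```

View pics/w78.png

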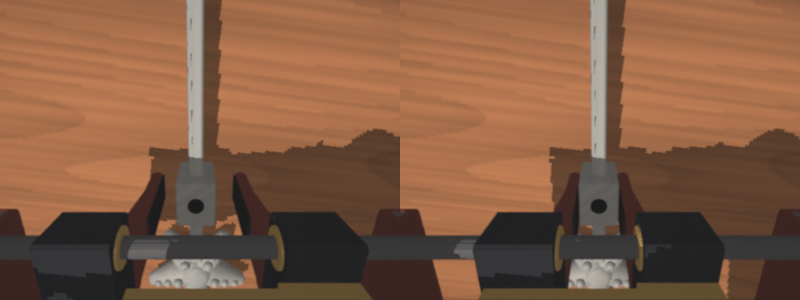

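Gripped by the hub (25.5 mm). A small lift comes next, to check that it stays level.

```bash
python3 - <<'E'
from h import *
p=[.5483,.1948]
ctrl.line_to([*p,.05],rate=.04)
ctrl.dwell(.3)
s=ctrl.get_state();print(s["t"],s["tool_pos"],s["contact_force"],s["moment"],s["opening"]*88)
f=ctrl.grab_frame("wrist");cv2.imwrite("pics/w9.png",f["color"])
g=ctrl.grab_frame("side");h=ctrl.grab_frame("scene")
G=cv2.resize(g["color"][110:230,190:350],(400,300),interpolation=cv2.INTER_CUBIC)
cv2.imwrite("pics/l.png",np.hstack([cv2.resize(f["color"],(400,300)),G]))
print(ctrl.inverse_kinematics([.606,-.25,.2],down(.125-np.pi/2)))
E
```

```text
22.1417 [0.54823646 0.19473199 0.04986122] [ 0.27406317  0.51673142 -4.70475525] [-0.03352858  0.1551985  -0.03952136] 25.8423241309878
[-0.32654164  0.63936161  0.94932038  1.67146854 -0.56603244  1.13039551
 -0.66562953]
```

View pics/l.png

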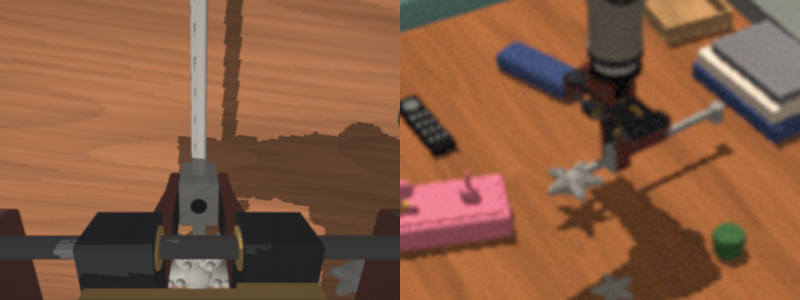

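The view in the wrist camera is unchanged (bore at (199,206) before and after), so it hangs level and clear of the table. Carry it to the spindle.

```bash
python3 - <<'E'
from h import *
ctrl.line_to([.5483,.1948,.20],rate=.08)
ctrl.line_to([.606,-.2503,.20],rate=.10)
s=ctrl.get_state();print(s["t"],s["tool_pos"],s["joints"].round(2))
ctrl.line_to([.606,-.2503,.139],rate=.04)
ctrl.dwell(.3)
s=ctrl.get_state();print(s["t"],s["tool_pos"],s["orientation"],s["contact_force"],s["moment"],s["opening"]*88)
f=ctrl.grab_frame("wrist");g=ctrl.grab_frame("side");h=ctrl.grab_frame("scene")
import pickle;pickle.dump((f,g,h),open("e.pkl","wb"))
G=cv2.resize(g["color"][170:305,260:440],(400,300),interpolation=cv2.INTER_CUBIC)
Hh=cv2.resize(h["color"][150:315,110:330],(400,300),interpolation=cv2.INTER_CUBIC)
cv2.imwrite("pics/e.png",np.vstack([np.hstack([cv2.resize(f["color"],(400,300)),G]),np.hstack([Hh,cv2.resize(h["color"],(400,300))])]))
S=np.array([.606,-.2503,.09])
print("tip px side,scene",proj(g,S),proj(h,S))
E
```

```text
28.9583 [ 0.60604823 -0.25012243  0.19999955] [-0.32  0.63  0.94  1.67 -0.56  1.13 -0.67]
30.9333 [ 0.60605218 -0.25030069  0.13909188] [-4.92127721e-05  7.49890757e-01 -6.61561672e-01  7.02474924e-05] [-0.29187686  0.27209139 -4.88795149] [ 0.02253446  0.18270739 -0.02045929] 26.04826480957129
tip px side,scene [[360.40645743 237.27995548]] [[179.47609789 249.26737923]]
```

View pics/e.png

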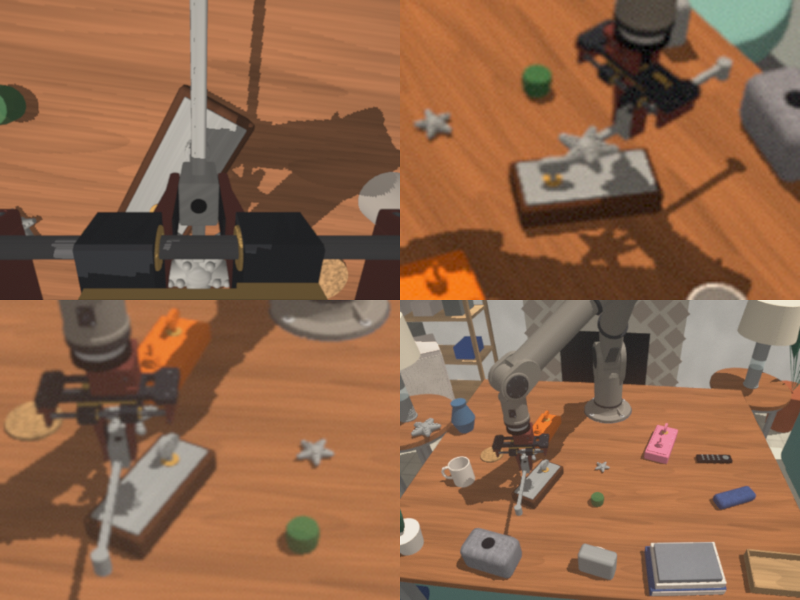

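```bash
python3 - <<'E'
from h import *
import pickle
f,g,h=pickle.load(open("e.pkl","rb"))
def mark(im,pts,x,y,w,hh):
    D=cv2.resize(im["color"][y:y+hh,x:x+w],None,fx=8,fy=8,interpolation=cv2.INTER_CUBIC)
    for P,c in pts:
        q=proj(im,P)[0];cv2.circle(D,(int((q[0]-x+.5)*8),int((q[1]-y+.5)*8)),3,c,-1)
    return D
S=np.array([.606,-.2503,.09])
pts=[(S,(0,0,255)),(S-[0,0,.045],(0,255,255)),(S+[0,0,.04],(0,255,0)),(S+[0,0,.08],(255,0,0))]
cv2.imwrite("pics/z.png",np.hstack([mark(h,pts,155,210,49,70),mark(g,pts,335,195,49,70)]))
E
```

```text
(no output)
```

View pics/z.png

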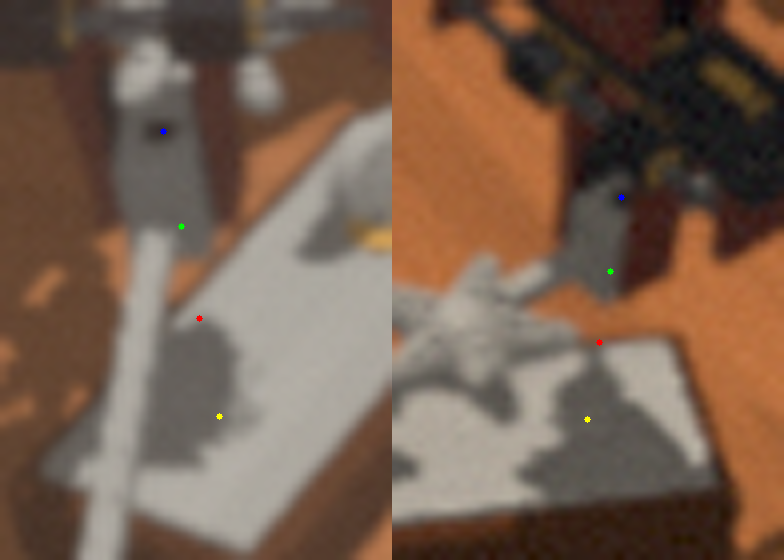

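The bore sits within about 1 px of the spindle axis, the dark pin's top matches the projected tip, and there is a visible gap under the hub. Hand in.

```bash
python3 - <<'E'
from h import *
s=ctrl.get_state();print(s["t"],s["tool_pos"],np.abs(s["qvel"]).max(),s["contact_force"])
ctrl.job_done()
E
```

```text
31.0833 [ 0.60598732 -0.25031343  0.13899099] 0.0024859689475747997 [-0.11100566  0.98702665 -4.40349831]
the job is handed in; nothing more can be done
```

I wound the key to its stop, then lifted the sculpture arm by its hub and handed in at 31 s while holding it still above the spindle. The hand-in reports no verdict.

- **Key:** I turned it clockwise in one grasp, by about 2.6 rad from a start near 0.6. The moment rose sharply at the stop. A wrist picture taken after release puts it at about 3.2 rad.
- **Hold:** The hub was gripped at about 26 mm. The gripper was over the measured spindle axis, (0.606, -0.250), with the arm's underside about 4 cm above the tip. The wrist force of about 4.4–4.9 N fits the arm's weight alone, so nothing else seemed to touch it. Joint speeds were near zero.
- **Level:** The hub's place in the wrist picture did not change from before the lift to the final hold.
- **Bystanders:** Those I could see in the last pictures looked unmoved; I checked this only by eye.
- **Disagreements:**
  - In the first wrist view the spindle tip picked from the image was about 8 mm off the base fit. Three later wrist views and the base fit agreed within about 1 mm, so I used those.
  - In the last pictures the spindle stood in shadow, so I could confirm its tip only from its dark outline.
  - The bore mark lay about 1 px (1–2 mm) from the predicted axis.

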